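# Wind the test stand's lift up to the gauge with the loose crank

### The arm

A 6-joint arm with a two-finger parallel gripper is mounted at the origin on the work surface. World frame = base frame: x ahead of the robot, y to its left, z up, the work surface at z = 0. Lengths are in m, angles in rad, forces in N, time in s.
With the tool pointing down it reaches from about 0.325 to 0.775 m from the base axis. Payload 5.5 kg.
Tool frame: the origin (TCP) lies between the finger pads; the fingertips stand 8 mm ahead of it and the grasp point (between the pads) lies 11 mm behind it (tcp_to_tips is the distance from the TCP to the fingertips, in m); z points along the fingers, y is the direction in which the jaws open and shut (so a half turn about z gives the same grasp; the last joint's range is limited). The gripper opens to 88 mm and grips with 3 to 60 N. Pads are 20 mm wide; open, the fingers measure 115 mm over their backs; the gripper's body (75 mm by 178 mm) begins 61 mm behind the grasp point.
Start: joints at [-1.367, 0.091, 1.231, -0, 1.82, -0.057], TCP at [0.155, -0.58, 0.231] pointing down, gripper open.
Joint ranges: [-2.87, 2.87], [-0.86, 2.18], [0.17, 2.46], [-1.51, 4.65], [0.06, 2.69], [-2.65, 2.65]. Speed limits (rad/s): [2.57, 2.57, 3.01, 3.14, 3.14, 3.14].

### API

Orientations are given as a unit quaternion [w, x, y, z].
In Python, from bench import * gives the robot as it stands. Calls block until the motion is done:
- move_to(position, orientation): joint-space move of the TCP to a pose.
- move_l(position, speed=0.15, orientation=None): straight line of the TCP; orientation=None keeps the orientation; speed is the mean speed in m/s.
- movej(angles): joint-space move.
- gripper_open() and close(): open the fingers fully, or close them until they stop; the grip force is fixed at half the most.
- hold(seconds).
- inverse_kinematics(position, orientation): joint angles nearest the present ones, or None.
- state(): the state.
- get_image(name): name is "side" or "top" or "wrist"; returns a dict with "frame" (420x560x3 uint8, blue, green, red), "depth" (420x560 float32, m along the optical axis (not along the pixel's ray), 0 where there is no reading), "camera_matrix" (3x3 intrinsics, pixels), "view" (4x4, takes a point from world to camera coordinates). Camera axes: x right, y up, looking along -z (the intrinsics and any distortion apply to the point x, -y, -z); pixel columns grow to the right and rows downward; lengths in m; the calibration is good to about 2 mm. A picture is of the moment at which its call begins.
A pose or a line that the arm cannot do raises IKError and nothing moves.
- job_done(): hands the job in, once; it reports no verdict.
The state is a dict: "time": time; "joint_pos": joint angles; "dq": joint speeds; "joint_torque": joint torques, N m; "ee_pos": TCP position; "ee_rot": TCP orientation; "ft_force": force on the tool from outside, world axes, zero at the start; "moment": the same for the moment, N m; "finger_gap": finger opening in m.
Only numpy, scipy, OpenCV 4.12 (cv2) and the standard library are available. Lean on these libraries where they do the work, as an engineer would, in place of code of your own. Each camera call takes 0.05 s, during which the arm holds its last target. There are 200 camera calls.

### The job

Fit the loose crank on the test stand's shaft so that its claws drop fully down over the cross pin, then wind the lift up with it until its round plate pushes in the gauge's plunger and the needle on the dial points level, a quarter turn from rest, without ever driving the plunger to the end of its travel. Leave the crank seated on the shaft with everything at rest, and leave the other things on the bench where they are.

Things in the scene. Friction and masses are not known exactly. Their poses are not given: they have to be found in the camera images.
- crank: Steel crank, 0.63 kg. Origin: centre of its hub's underside; z up the hub, x along the arm. Hub 42 mm across, 56 tall; lowest 16 mm: four claws diagonal to x and y (8 mm wide, 11 to 20 mm off the axis), slots between them along +-x, +-y; above them a bore of 16 mm, 16 to 56 high. Arm 22 mm wide, 56 to 68 high; round counterweight at x = -52. Starts standing on its claws on the bench, any yaw.
- boss (a point): Centre of the square boss on top of the crank's hub, on the hub's axis, 84 mm above its underside: 28 x 28 mm, flats facing the crank's +-x and +-y, 68 to 100 mm above the underside. The crank can be lifted and turned by it; the centre of mass lies near the hub's axis. The arm's counterweight (32 mm across, 51 to 73 mm above the underside, 52 mm off the axis) stands opposite the grip.
- grip_mid (a point): Centre of the crank's upright black grip, halfway up, 100 mm above the hub's underside and 80 mm along the arm from the hub's axis. The grip is 24 mm thick (26 at its middle), reaches from 70 to 130 mm above the underside and spins freely on its pin. The arm is below it, nothing above it.
- stand: Test stand, fixed to the bench: white base plate 20 mm thick (x -115 to 75, y -90 to 310 mm), gearbox 90 x 90 mm, 80 high under the shaft, lift at y = 230 mm, chromed column 400 high at x = -75, y = 230 mm. Origin on the bench under the vertical shaft's axis; z up, y from the shaft to the lift.
- shaft_seat (a point): On the shaft's axis, 95 mm above the bench: top of the flat 45 mm shoulder on which the claws rest (crank's origin here) when seated. Clockwise turning, seen from above, raises the lift, 16 mm a turn. The shaft resists with 0.25 N m (3 to 4 N at the crank's grip) and stays where it is left. Nothing else of the stand within 150 mm of the axis is taller.
- post_top (a point): Top of the shaft's plain post, 54 mm above the seat, 14 mm thick, tapered tip. A cross pin 6.4 mm thick, 40 long, goes through it 9 mm above the seat. The pin's direction differs each time and is not measured: a hub whose slots miss it stops on it, 12 mm high, and drops by its weight once turned until slots meet the pin (every 90 degrees, about 18 degrees of play).
- anvil_top (a point): Centre of the top face of the lift's round steel plate (70 mm across), which rises straight up towards the gauge's foot; 118 to 126 mm above the bench at the start.
- gauge: White force gauge 50 x 70 x 110 mm, clamped to the column above the lift at a height that varies. Origin: centre of the underside of its housing, on the lift's axis. Its dial, 64 mm across, faces the stand's +x side, 65 mm above the origin.
- foot (a point): Centre of the underside of the plunger's round foot (32 mm across) under the gauge, above the lift's plate by 22 to 42 mm at the start; it rides up with the plunger.
- plunger (a joint): How far the gauge's plunger is pushed up into the gauge, m: 0 at rest, stop at 0.012. A spring of 2.5 N at rest and 0.5 N more per mm pushes it down. The dial's needle points straight up at 0, level (to the long tick) at 0.006, straight down at 0.012. A black disc on the plunger's upper end, above the housing, rises with it.
- oil_bottle: White oil bottle, 48 mm across, 110 mm tall; bystander. Origin: centre of its underside.
- weight_big: Steel test weight with a knob, 56 mm across, 72 mm tall; bystander. Origin: centre of its underside.
- weight_small: Steel test weight with a knob, 42 mm across, 56 mm tall; bystander. Origin: centre of its underside.
- screwdriver: Screwdriver 190 mm long, lying on the bench, handle to its -x; bystander.
- spare_wheel: Spare black handwheel, 118 mm across, 21 mm thick, lying flat on the bench; bystander. Origin: its centre, on the bench.
- specimen_vise: Small steel specimen vise, 60 x 95 x 60 mm; bystander. Origin: centre of its underside.

How it is judged:
On the way, in this order (a step that is already met when the one before it is completed fails the run):
1. the crank is seated: its claws are fully down over the cross pin, with the gauge still untouched (z of crank in the frame of shaft_seat between -0.004 and 0.005 m and horizontal distance between crank and shaft_seat below 0.006 m and angle between crank's own z axis and vertical below 0.15 rad and value of joint plunger below 0.001 m), for 0.2 s.
2. the lift has pushed the plunger in to about half of its travel, with the crank still seated (z of crank in the frame of shaft_seat between -0.004 and 0.005 m and horizontal distance between crank and shaft_seat below 0.006 m and angle between crank's own z axis and vertical below 0.15 rad and value of joint plunger between 0.003 and 0.009 m), for 0.2 s.
At the end, for the whole second after the job is handed in: The crank is seated upright on the shaft (within 5 mm in height and 6 mm sideways of its seat), at rest; the lift's plate bears on the gauge's foot and holds the plunger 3 to 9 mm in (needle within 45 degrees of level) (all of step 2 and distance between anvil_top and foot below 0.003 m and linear speed of crank below 0.02 m/s); the robot touches nothing.
It fails at once if the plunger is driven to the end of its travel (over 11 mm) (value of joint plunger above 0.011 m).
It fails at once if a bystander is moved by more than 30 mm (distance of any of oil_bottle, weight_big, weight_small, screwdriver, spare_wheel, specimen_vise from where it was at the start of the episode above 0.03 m).
It also fails if it takes over 70 s, if anything falls off the work surface, if the arm or the gripper's body presses on something with over 40 N, if the wrist force passes 120 N, or if a joint passes its speed limit or range.

## Working session

There is one attempt and no reset: what is moved stays moved. The work goes in short steps, each a Python script; the robot and the scene stay as the last script left them, time stands still between calls to the robot, and variables do not carry over. Pictures are saved under pics/ and viewed, about 8 in all and at most 12, crops included, and the job is handed in when it is done.

```bash
ls; mkdir -p pics; cat > h.py <<'E'
from bench import *
import numpy as np, cv2
def P(im,u,v,z=None):
    K=im["camera_matrix"];V=im["view"]
    r=np.linalg.inv(K)@np.array([u,v,1.]);r=np.array([r[0],-r[1],-r[2]])
    R=V[:3,:3];o=-R.T@V[:3,3];d=R.T@r
    if z is None: return o+d*im["depth"][int(round(v)),int(round(u))]
    return o+d*(z-o[2])/d[2]
def cloud(im):
    D=im["depth"];h,w=D.shape;v,u=np.mgrid[:h,:w]
    r=np.linalg.inv(im["camera_matrix"])@np.stack([u.ravel(),v.ravel(),np.ones(h*w)])
    r=np.stack([r[0],-r[1],-r[2]])*D.ravel();V=im["view"];R=V[:3,:3]
    p=(R.T@(r-V[:3,3:4])).T.reshape(h,w,3);p[D==0]=np.nan
    return p
def q(yaw): # tool down, jaw(y) direction at angle yaw (mod pi)
    # R = Rz(a) Rx(pi): y axis -> (sin a,-cos a)  => a=yaw+pi/2
    a=yaw+np.pi/2
    return [np.cos(a/2)*0,np.cos(a/2),np.sin(a/2),0]
E
cat > a.py <<'E'
from h import *
for n in("top","side"):
    im=get_image(n);cv2.imwrite(f"pics/{n}0.png",im["frame"]);np.save(f"pics/{n}0.npy",im,allow_pickle=True)
    V=im["view"];print(n,-V[:3,:3].T@V[:3,3],-V[2,:3],im["camera_matrix"][0,0])
s=state();print(s["time"],s["ee_rot"],s["finger_gap"],q(0))
E
python3 a.py
```

```text
pics
top [0.42694246 0.06172608 1.53620634] [ 0.13067729 -0.00685199 -0.99140128] 540.436721954334
side [ 0.39637473 -0.81523067  0.96212215] [ 0.18216647  0.70110393 -0.68939732] 477.2993940945493
0.1 [-8.58871252e-04  9.91511271e-01  1.30017915e-01 -5.44372258e-05] 0.08789584703115141 [np.float64(0.0), np.float64(0.7071067811865476), np.float64(0.7071067811865475), 0]
```

```bash
sleep 4; python3 -c "
import cv2
for n in ('top','side'):cv2.imwrite(f'pics/{n}0b.png',cv2.resize(cv2.imread(f'pics/{n}0.png'),(800,600),interpolation=cv2.INTER_CUBIC))"
```

```text
(no output)
```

View pics/top0b.png

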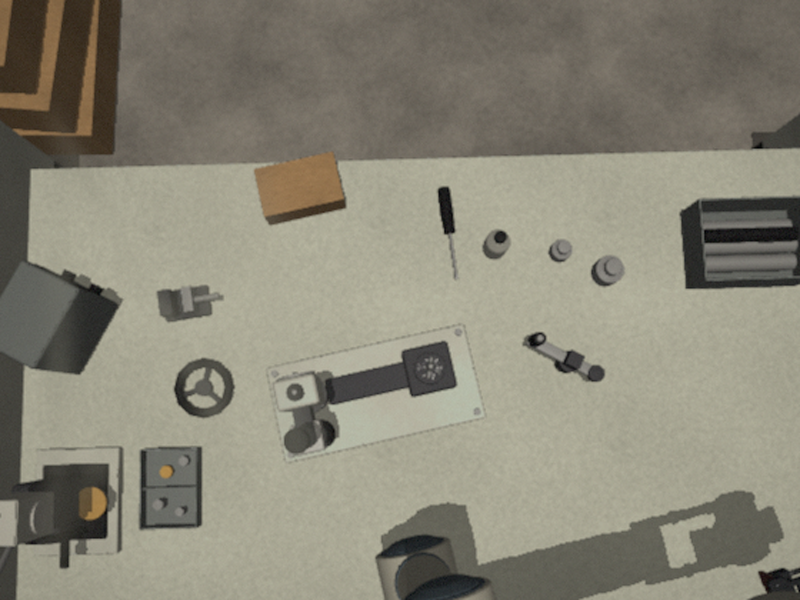

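View pics/side0b.png

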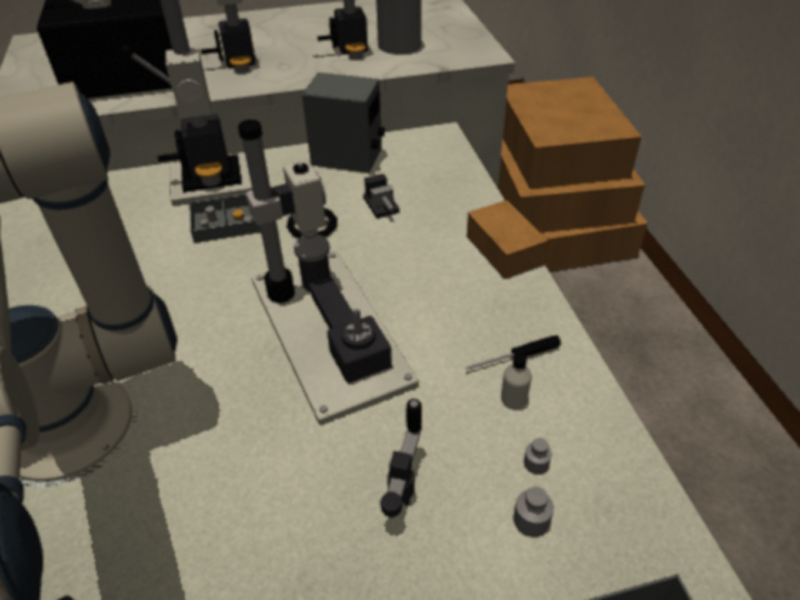

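Top view: crank with grip at (536,340), boss (572,361), counterweight (596,373). Shaft/gearbox is at (430,369), gauge at (297,391), column at (297,438). The side view agrees. Now I'll measure these with depth, using the known heights.

```bash
cat > m.py <<'E'
from h import *
for n in("top","side"):
    im=np.load(f"pics/{n}0.npy",allow_pickle=True).item();c=cloud(im)
    def sel(lo,hi,x0,x1,y0,y1):
        m=(c[...,2]>lo)&(c[...,2]<hi)&(c[...,0]>x0)&(c[...,0]<x1)&(c[...,1]>y0)&(c[...,1]<y1)
        p=c[m]; 
        return (len(p),np.round((p.max(0)+p.min(0))/2,4),np.round(p.mean(0),4),np.round(np.ptp(p,axis=0),3)) if len(p) else 0
    k=.7
    if n=="top":
        for nm,u,v,z in[("boss",572,361,.1),("grip",536,340,.13),("cw",596,373,.073),("shaft",430,369,.149),("gaugetop",297,391,None),("plate corner",459,332,.02),("pc2",476,411,.02),("pc3",276,374,.02),("pc4 corner",289,461,.02),("c",463,325,.02),("c",485,416,.02),("c",268,367,.02)]:
            print(nm,P(im,u*k,v*k,z), P(im,u*k,v*k))
    b=P(np.load("pics/top0.npy",allow_pickle=True).item(),572*k,361*k,.1);s=P(np.load("pics/top0.npy",allow_pickle=True).item(),430*k,369*k,.149)
    B=lambda p,r:(p[0]-r,p[0]+r,p[1]-r,p[1]+r)
    print(n,"boss",sel(.094,.105,*B(b,.03)));print("grip",sel(.122,.136,*B(b,.12)))
    print("cw",sel(.067,.078,*B(b,.09)));print("post",sel(.12,.155,*B(s,.04)));print("gear",sel(.075,.087,*B(s,.08)));print("shoulder",sel(.09,.1,*B(s,.04)))
    for z0 in np.arange(.1,.4,.01):
        g=sel(z0,z0+.01,s[0]-.12,s[0]+.1,s[1]+.15,s[1]+.35)
        if g and n=="side":print(round(z0,2),g)
    u,v=(301,258) if n=="top" else (250,236)
    f=im["frame"];
    cr=[f[v-45:v+45,u-60:u+60]]
    u,v=(400,253) if n=="top" else (213,155)
    cr.append(f[v-45:v+45,u-60:u+60])
    cv2.imwrite(f"pics/crop{n}.png",cv2.resize(np.hstack(cr),(800,300),interpolation=cv2.INTER_CUBIC))
cv2.imwrite("pics/crops.png",np.vstack([cv2.imread("pics/croptop.png"),cv2.imread("pics/cropside.png")]))
E
python3 m.py
```

```text
boss [ 0.51626751 -0.26817918  0.1       ] [ 0.51616862 -0.26781393  0.10159008]
grip [ 0.55472745 -0.19767076  0.13      ] [ 0.55522315 -0.19867701  0.12454507]
cw [ 0.49390688 -0.31849905  0.073     ] [ 0.49376516 -0.31769437  0.07609663]
shaft [ 0.50636633 -0.00107636  0.149     ] [ 0.50662926 -0.00128426  0.14440775]
gaugetop [0.46903316 0.21908271 0.29781547] [0.46903316 0.21908271 0.29781547]
plate corner [ 0.58502608 -0.0667181   0.02      ] [ 0.58531676 -0.06695428  0.01721205]
pc2 [ 0.42939144 -0.09367874  0.02      ] [ 0.42938487 -0.09326183  0.02406753]
pc3 [0.51284742 0.29508747 0.02      ] [0.51257131 0.29433741 0.02487332]
pc4 corner [0.34436924 0.27148543 0.02      ] [0.34422892 0.27184187 0.01742353]
c [ 0.59869936 -0.07517968  0.02      ] [ 0.59920191 -0.07558026  0.0155636 ]
c [ 0.41922265 -0.11078885  0.02      ] [ 0.41912578 -0.11295354  0.00097492]
c [0.52701907 0.31064595 0.02      ] [0.52679757 0.31009502 0.02335575]
top boss (110, array([ 0.5207, -0.2734,  0.0994]), array([ 0.5208, -0.2745,  0.0992]), array([0.033, 0.035, 0.011]))
grip (65, array([ 0.5598, -0.
[... 3807 characters left out ...]
), array([0.3975, 0.195 , 0.3448]), array([0.022, 0.018, 0.01 ]))
0.35 (34, array([0.3973, 0.1978, 0.3552]), array([0.3972, 0.1948, 0.3549]), array([0.021, 0.017, 0.009]))
0.36 (33, array([0.3974, 0.1969, 0.3651]), array([0.3968, 0.1945, 0.365 ]), array([0.021, 0.015, 0.01 ]))
0.37 (34, array([0.3975, 0.1966, 0.3751]), array([0.3978, 0.1941, 0.3749]), array([0.022, 0.016, 0.009]))
0.38 (37, array([0.3985, 0.196 , 0.3849]), array([0.3984, 0.1931, 0.3851]), array([0.024, 0.017, 0.01 ]))
0.39 (73, array([0.3989, 0.2066, 0.3951]), array([0.3983, 0.1985, 0.3966]), array([0.024, 0.04 , 0.01 ]))
0.4 (39, array([0.3981, 0.2052, 0.4019]), array([0.3965, 0.2055, 0.4011]), array([0.023, 0.035, 0.004]))
```

```bash
sleep 6; ls pics
```

```text
crops.png
cropside.png
croptop.png
side0.npy
side0.png
side0b.png
top0.npy
top0.png
top0b.png
```

View pics/crops.png

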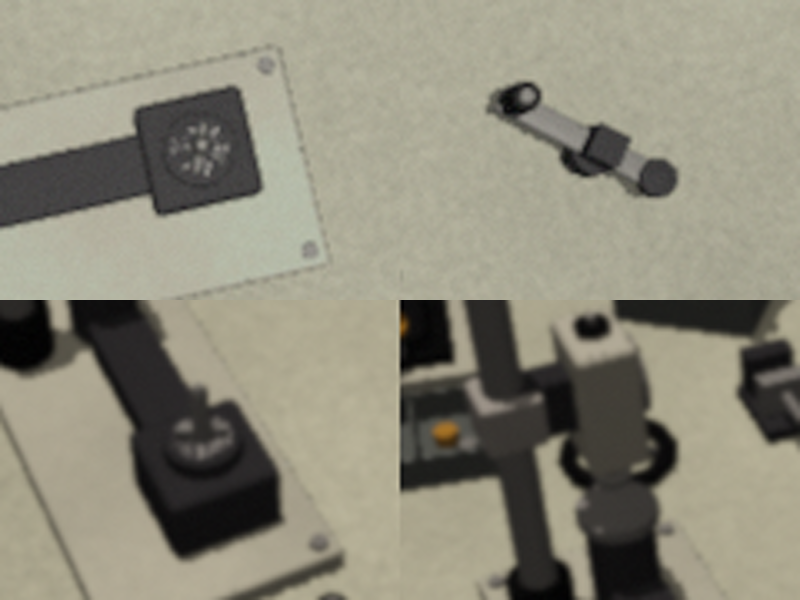

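Top and side agree to about 4 mm:

| Point | Position / yaw |
|---|---|
| Boss | about (0.519, -0.2755) |
| Grip | about (0.558, -0.207), 80 mm from the boss as it should be, so crank yaw is about 60° |
| Shaft | about (0.5115, -0.0045) |

Next I'll use the wrist camera from closer in.

```bash
cat > w.py <<'E'
from h import *
for nm,p,yw in[("sh",(.50,-.005),-70),("cr",(.519,-.275),-29.5)]:
    for y in (yw,yw+180):
        print(nm,y,np.round(inverse_kinematics([*p,.3],q(np.radians(y))),2))
for nm,p,yw,z in[("sh",(.5,-.005),-70,.33),("cr",(.519,-.275),-29.5,.27)]:
    move_to([*p,z],q(np.radians(yw))); hold(.2)
    im=get_image("wrist");np.save(f"pics/{nm}.npy",im,allow_pickle=True)
    cv2.imwrite(f"pics/{nm}.png",im["frame"]);V=im["view"]
    print(nm,state()["time"],np.round(state()["joint_pos"],2),-V[:3,:3].T@V[:3,3],-V[2,:3])
cv2.imwrite("pics/w1.png",np.hstack([cv2.resize(cv2.imread(f"pics/{n}.png"),(400,300),interpolation=cv2.INTER_AREA) for n in("sh","cr")]))
E
python3 w.py
```

```text
sh -70 [-0.08 -0.15  1.34 -0.    1.95  1.14]
sh 110 [-0.08 -0.15  1.34 -0.    1.95 -2.  ]
cr -29.5 [-0.55  0.08  1.12 -0.    1.94 -0.03]Traceback (most recent call last):
  File "w.py", line 4, in <module>
    print(nm,y,np.round(inverse_kinematics([*p,.3],q(np.radians(y))),2))
               ~~~~~~~~^^^^^^^^^^^^^^^^^^^^^^^^^^^^^^^^^^^^^^^^^^^^^^^^
    return _wrapfunc(a, 'round', decimals=decimals, out=out)
    return _wrapit(obj, method, *args, **kwds)
    result = getattr(arr, method)(*args, **kwds)
TypeError: unsupported operand type(s) for *: 'NoneType' and 'float'
```

```bash
while [ ! -f pics/w1.png ]; do sleep 1; done; sleep 1
```

```text
Still running in the background as job /tmp/bash_jobs.1000/25a0230c7cf3 (pid 575). You'll get a notice when it ends.
```

```bash
pkill -f "sleep 1" ; kill -- -$(cat /tmp/bash_jobs.1000/25a0230c7cf3/pid); sed -i '/^    for y in/,+1d' w.py; sed -i '2s/.*/if 0: pass/;' w.py; sed -n 1,6p w.py; python3 w.py
```

```text
from h import *
if 0: pass
for nm,p,yw,z in[("sh",(.5,-.005),-70,.33),("cr",(.519,-.275),-29.5,.27)]:
    move_to([*p,z],q(np.radians(yw))); hold(.2)
    im=get_image("wrist");np.save(f"pics/{nm}.npy",im,allow_pickle=True)
    cv2.imwrite(f"pics/{nm}.png",im["frame"]);V=im["view"]
sh 2.7583 [-0.08 -0.13  1.27 -0.    2.    1.14] [0.56173397 0.01798544 0.48393126] [-0.23124767 -0.08424484 -0.96924059]
cr 4.0917 [-0.54  0.07  1.18  0.    1.89 -0.03] [ 0.55075793 -0.2147372   0.42485784] [-0.11898106 -0.21582464 -0.96915594]
```

View pics/w1.png

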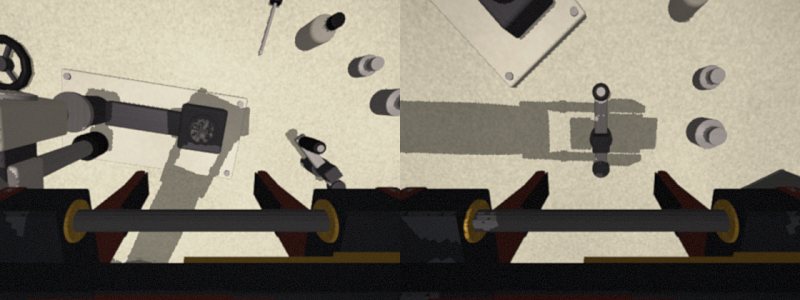

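```bash
cat > m2.py <<'E'
from h import *
for n,s in(("sh",(.5115,-.0045)),("cr",(.519,-.2755))):
    im=np.load(f"pics/{n}.npy",allow_pickle=True).item();c=cloud(im)
    def sel(lo,hi,r,s=s):
        m=(c[...,2]>lo)&(c[...,2]<hi)&(np.hypot(c[...,0]-s[0],c[...,1]-s[1])<r)
        p=c[m];return (len(p),np.round((p.max(0)+p.min(0))/2,4),np.round(np.median(p,0),4),np.round(np.ptp(p,axis=0),3)) if len(p) else 0
    if n=="sh":
        print("post",sel(.142,.155,.03));print("shoulder",sel(.09,.1,.05));print("gear",sel(.075,.084,.08))
        m=(c[...,2]>.103)&(c[...,2]<.112)&(np.hypot(c[...,0]-s[0],c[...,1]-s[1])<.025);p=c[m][:,:2]
        if len(p):
            w,v=np.linalg.eigh(np.cov(p.T));print("pin",len(p),np.sqrt(w),np.degrees(np.arctan2(v[1,1],v[0,1])),p.mean(0))
        K=im["camera_matrix"];V=im["view"];x=V[:3,:3]@np.array([*s,.105])+V[:3,3];x=K@[x[0],-x[1],-x[2]];u,v=(x[:2]/x[2]).astype(int);print(u,v)
        cv2.imwrite("pics/pin.png",cv2.resize(im["frame"][max(0,v-75):v+75,max(0,u-100):u+100],(800,600),interpolation=cv2.INTER_CUBIC))
    else:
        b=sel(.096,.104,.03);g=sel(.124,.136,.12);print("boss",b);print("grip",g)
        p=c[(c[...,2]>.096)&(c[...,2]<.104)&(np.hypot(c[...,0]-s[0],c[...,1]-s[1])<.03)][:,:2].astype(np.float32)
        print("rect",cv2.minAreaRect(p*1000))
        d=g[1]-b[1];print(np.degrees(np.arctan2(d[1],d[0])),np.hypot(*d[:2]))
E
python3 m2.py
```

```text
post (105, array([ 0.51  , -0.0024,  0.1467]), array([ 0.5107, -0.0022,  0.1466]), array([0.013, 0.013, 0.009]))
shoulder (1289, array([ 0.5102, -0.0027,  0.0941]), array([ 5.123e-01, -3.000e-04,  9.500e-02]), array([0.059, 0.059, 0.008]))
gear (2457, array([ 0.5101, -0.0025,  0.079 ]), array([0.5191, 0.001 , 0.0798]), array([0.102, 0.101, 0.008]))
pin 90 [0.00221783 0.01419094] 169.1171467694647 [ 0.5122199  -0.00239902]
284 183
boss (594, array([ 0.5176, -0.2742,  0.0993]), array([ 0.5179, -0.2738,  0.0999]), array([0.036, 0.035, 0.005]))
grip (478, array([ 0.5567, -0.2049,  0.1301]), array([ 0.5566, -0.205 ,  0.1302]), array([0.023, 0.024, 0.008]))
rect ((517.8221435546875, -274.1172790527344), (27.00991439819336, 27.732431411743164), 60.213134765625)
60.56771923075639 0.07956946650568925
```

The wrist view gives clean values: boss (0.5177, -0.2742) with yaw 60.4°, shaft (0.5101, -0.0026), and pin direction 169°. I'll grasp the boss across the crank's y flats and seat it with the crank at yaw 169° (jaws at 79°).

```bash
cat > g.py <<'E'
from h import *
r=np.radians
move_to([.5177,-.2742,.15],q(r(-29.6))); move_l([.5177,-.2742,.073],.12); close(); hold(.2)
s=state();print(s["time"],s["finger_gap"],s["ft_force"],s["ee_pos"])
move_l([.5177,-.2742,.255],.2)
s=state();print(s["time"],s["finger_gap"],s["ft_force"])
move_to([.5101,-.0026,.255],q(r(79))); hold(.3)
s=state();print(s["time"],s["finger_gap"],s["ft_force"],s["ee_pos"],np.round(s["joint_pos"],2))
out=[]
for n in("wrist","side"):
    im=get_image(n);np.save(f"pics/h{n}.npy",im,allow_pickle=True);c=cloud(im)
    out.append(im["frame"])
    m=lambda lo,hi,a,b:(c[...,2]>lo)&(c[...,2]<hi)&(np.hypot(c[...,0]-.51,c[...,1]+.0026)>a)&(np.hypot(c[...,0]-.51,c[...,1]+.0026)<b)
    p=c[m(.302,.316,.06,.105)]
    if len(p):print(n,"grip",len(p),(p.max(0)+p.min(0))/2,np.ptp(p,axis=0))
    p=c[m(.25,.26,.035,.075)]
    if len(p):print(n,"cw",len(p),(p.max(0)+p.min(0))/2,np.ptp(p,axis=0))
cv2.imwrite("pics/h.png",np.hstack([cv2.resize(f,(400,300),interpolation=cv2.INTER_AREA) for f in out]))
E
python3 g.py
```

```text
6.5833 0.027946735732939227 [ 0.60225062 -1.12020236  1.02681707] [ 0.51776909 -0.27425186  0.07299513]
7.6417 0.02799849993484041 [ 0.10732107 -0.68377417 -6.00231784]
9.225 0.027495553120038766 [-0.16117872 -1.12130275 -4.68449473] [ 0.51017401 -0.00309182  0.25491018] [-0.07 -0.14  1.42 -0.    1.87 -1.45]
wrist grip 4562 [0.43101414 0.0125879  0.3090513 ] [0.02403424 0.02403464 0.01372767]
wrist cw 2675 [ 0.50721836 -0.0043566   0.25352758] [0.13506907 0.04773153 0.00705483]
side grip 93 [0.43142984 0.00988126 0.30898747] [0.02300511 0.0255214  0.01384879]
side cw 193 [ 0.50525107 -0.00818961  0.25437354] [0.14002063 0.04689859 0.00873501]
```

View pics/h.png

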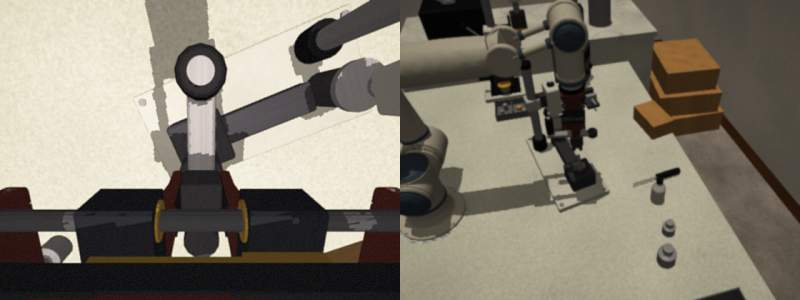

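The crank is held level (gap 28 mm), and its axis comes out at about (0.5095, -0.0027), within 1 mm of the shaft. Now I'll lower it in small steps with a force check.

```bash
cat > d.py <<'E'
from h import *
z=.232; f0=state()["ft_force"]; xy=[.5104,-.0026]
move_l([*xy,z],.1)
while z>.1685:
    z=max(z-.004,.168); move_l([*xy,z],.06); s=state(); f=s["ft_force"]-f0
    print(round(z,3),np.round(f,1),round(s["ee_pos"][2],4),round(s["time"],2))
    if np.linalg.norm(f)>12: print("contact");break
E
python3 d.py
```

```text
0.228 [ 1.3 -0.4  0. ] 0.2282 9.96
0.224 [1.3 0.3 0.3] 0.2237 10.21
0.22 [0.2 0.1 0.8] 0.2196 10.46
0.216 [ 1.1 -0.1  0.7] 0.2156 10.71
0.212 [0.8 0.6 0.2] 0.2116 10.96
0.208 [1.1 0.1 0.4] 0.2076 11.21
0.204 [ 1.4 -0.6  0.6] 0.2035 11.46
0.2 [ 0.1 -0.5  0.4] 0.1996 11.71
0.196 [ 1.4 -0.7  0.3] 0.1955 11.96
0.192 [-0.   0.1  0.9] 0.1916 12.21
0.188 [ 0.6 -0.2 -0.3] 0.1876 12.46
0.184 [1.4 0.1 0.8] 0.1836 12.71
0.18 [ 0.2 -1.1  0.5] 0.1795 12.96
0.176 [ 1.5  0.3 -0. ] 0.1756 13.21
0.172 [0.9 0.7 0.4] 0.1716 13.46
0.168 [1.2 0.3 1.6] 0.168 13.71
```

It seated on the first go with no pin contact. Next I'll release it so it settles, regrasp, and wind clockwise (j6 increasing), at most 18 mm of lift before looking again.

```bash
cat > t.py <<'E'
from h import *
def rot(a):
    j=list(state()["joint_pos"]);j[5]=a;movej(j)
def stroke(end,n=2):
    j=np.array(state()["joint_pos"])
    for k in range(1,n+1):
        jj=j.copy();jj[5]=j[5]+(end-j[5])*k/n;movej(list(jj))
        s=state();print("  j6",round(s["joint_pos"][5],3),np.round(s["ft_force"],1),np.round(s["moment"],2),round(s["finger_gap"],4),round(s["time"],2))
def rewind(a,xy=(.5104,-.0026),zg=.168):
    gripper_open();p=state()["ee_pos"]
    move_l([*xy,.245],.25);rot(a);move_l([*xy,zg],.2);close()
E
cat > t1.py <<'E'
from t import *
gripper_open();hold(.3);close();print(state()["finger_gap"],state()["joint_pos"][5])
stroke(2.3); rewind(2.3-np.pi); stroke(2.3)
gripper_open();move_l([.5104,-.0026,.26],.25)
j=list(state()["joint_pos"]);j[0]-=.75;movej(j)
im=get_image("side");np.save("pics/s1.npy",im,allow_pickle=True);f=im["frame"];c=cloud(im);cv2.imwrite("pics/s1f.png",f)
cv2.imwrite("pics/s1.png",cv2.resize(f[90:240,150:350],(800,600),interpolation=cv2.INTER_CUBIC))
print(state()["time"])
E
python3 t1.py
```

```text
0.027800121418670904 -1.4505684713373725
  j6 0.424 [ 4.8  1.3 -2.3] [ 0.22 -1.11  0.26] 0.0278 17.62
  j6 2.299 [ 5.2 -0.8 -2.6] [-0.06 -1.26  0.31] 0.0278 19.27
  j6 0.728 [ 3.2  0.4 -0.6] [-0.1  -0.69  0.24] 0.0284 26.28
  j6 2.299 [ 3.9 -1.4 -1. ] [-0.33 -1.02  0.2 ] 0.0285 27.68
30.6667
```

View pics/s1.png

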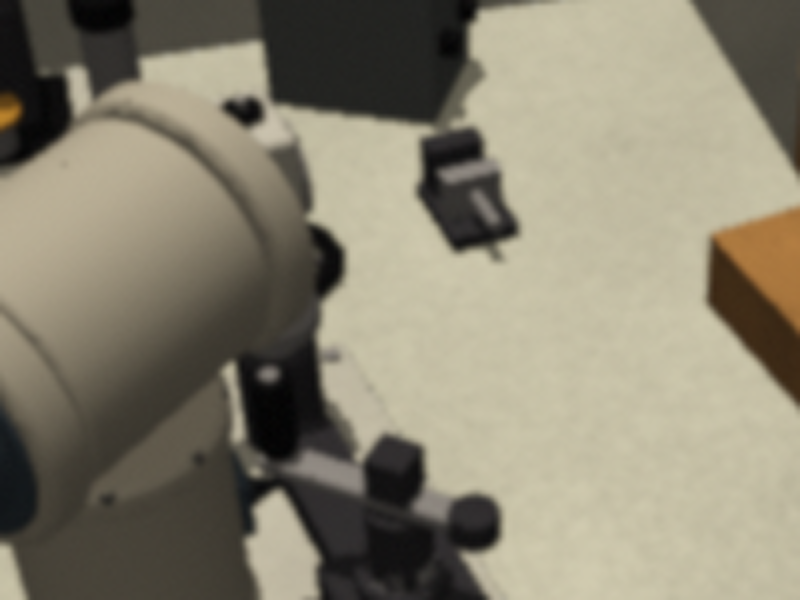

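The arm hides the gauge in that side view (grip at (272,410), boss at (393,455), which agrees with a yaw of about 134° after 395° of winding). I'll take the initial gap from the stored side and top images, with no clock cost.

```bash
cat > m3.py <<'E'
from h import *
L=np.array([.5101,-.0026])+.23*np.array([-.194,.981]);print(L)
for n in("side0","top0","sh","s1"):
    im=np.load(f"pics/{n}.npy",allow_pickle=True).item();c=cloud(im)
    d=np.hypot(c[...,0]-L[0],c[...,1]-L[1]);m=(d<.05)&(c[...,2]>.1)&(c[...,2]<.34)
    h,e=np.histogram(c[m][:,2],bins=np.arange(.1,.34,.003));print(n,[(round(float(a),3),int(k)) for a,k in zip(e,h) if k])
    if n=="side0":
        # points with camera-facing foot side: list column of z along central image column
        K=im["camera_matrix"];V=im["view"]
        x=V[:3,:3]@np.array([*L,.15])+V[:3,3];x=K@[x[0],-x[1],-x[2]];u=int(x[0]/x[2]);v=int(x[1]/x[2]);print(u,v)
        for vv in range(v-25,v+30):print(vv,np.round(c[vv,u],4),im["frame"][vv,u])
        cv2.imwrite("pics/gz.png",cv2.resize(im["frame"][v-60:v+45,u-70:u+70],(800,600),interpolation=cv2.INTER_CUBIC))
E
python3 m3.py
```

```text
[0.46548 0.22303]
side0 [(0.1, 14), (0.103, 4), (0.106, 12), (0.109, 19), (0.112, 24), (0.115, 93), (0.118, 189), (0.121, 37), (0.124, 1), (0.145, 1), (0.148, 9), (0.151, 8), (0.154, 29), (0.157, 4), (0.178, 2), (0.181, 7), (0.184, 16), (0.187, 26), (0.19, 16), (0.193, 24), (0.196, 20), (0.199, 17), (0.202, 19), (0.205, 22), (0.208, 21), (0.211, 18), (0.214, 25), (0.217, 29), (0.22, 18), (0.223, 28), (0.226, 28), (0.229, 33), (0.232, 32), (0.235, 22), (0.238, 35), (0.241, 29), (0.244, 32), (0.247, 30), (0.25, 30), (0.253, 28), (0.256, 35), (0.259, 35), (0.262, 76), (0.265, 44), (0.268, 29), (0.271, 20), (0.274, 36), (0.277, 20), (0.28, 30), (0.283, 44), (0.286, 116), (0.289, 86), (0.292, 12), (0.295, 24), (0.298, 27), (0.301, 5), (0.304, 4)]
216 162
137 [0.4708 0.1879 0.2588] [55 62 65]
138 [0.4705 0.1886 0.2553] [56 63 66]
139 [0.4703 0.1896 0.2516] [54 62 66]
140 [0.4699 0.1899 0.2484] [55 62 66]
141 [0.4697 0.1907 0.2448] [56 63 67]
142 [0.4692 0.1894 0.2426] [54 62 64]
143 [0.469  0.19   0.2391] [56 63 66]
144 [0.4683 0.1863 0.2388] [56 64 66]
145 [0.4683 0.1909 0.2323] [54 62 65
[... 2735 characters left out ...]
35, 243), (0.238, 259), (0.241, 259), (0.244, 277), (0.247, 293), (0.25, 295), (0.253, 325), (0.256, 320), (0.259, 339), (0.262, 422), (0.265, 287), (0.268, 254), (0.271, 244), (0.274, 252), (0.277, 264), (0.28, 277), (0.283, 270), (0.286, 8)]
s1 [(0.1, 12), (0.103, 49), (0.106, 21), (0.109, 3), (0.112, 1), (0.124, 15), (0.127, 15), (0.13, 13), (0.133, 30), (0.136, 17), (0.223, 1), (0.226, 2), (0.232, 2), (0.235, 4), (0.238, 4), (0.241, 6), (0.244, 3), (0.247, 2), (0.25, 8), (0.253, 3), (0.256, 7), (0.259, 5), (0.262, 11), (0.265, 8), (0.268, 5), (0.271, 7), (0.274, 9), (0.277, 9), (0.28, 5), (0.283, 11), (0.286, 52), (0.289, 45), (0.292, 8), (0.295, 23), (0.298, 25), (0.301, 2), (0.304, 6)]
```

View pics/gz.png

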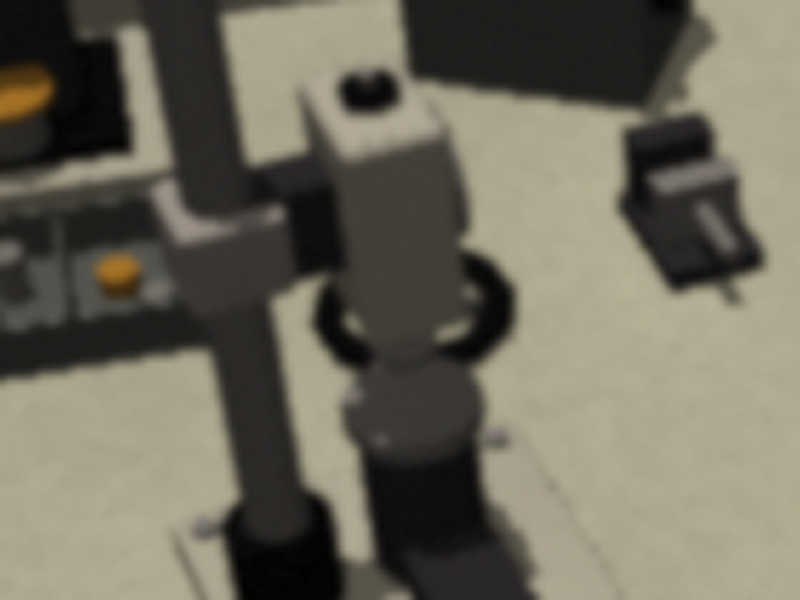

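Initial plate top was about 0.119 and foot about 0.148, so the gap was about 29 mm. The plate is now at about 0.137, so roughly 17.5 mm (about 390°) remains. Plan: one stroke of 180°, then the next in halves, watching the disc height in the top camera.

```bash
cat >> t.py <<'E'
def disc(n="top"):
    im=get_image(n);c=cloud(im);L=np.array([.4655,.223]);d=np.hypot(c[...,0]-L[0],c[...,1]-L[1])
    m=(d<.012)&(c[...,2]>.27)&(c[...,2]<.33);h=(d>.016)&(d<.03)&(c[...,2]>.27)&(c[...,2]<.31)
    p=c[m][:,2];
    return im,(len(p),round(float(np.percentile(p,75)),4),round(float(np.median(p)),4),int(h.sum()),round(float(np.median(c[h][:,2])),4)) if len(p) else None
def ref(n):
    im=np.load(f"pics/{n}0.npy",allow_pickle=True).item()
    global get_image;g=get_image
    get_image=lambda _:im
    r=disc(n)[1];get_image=g;return r
E
cat > t2.py <<'E'
from t import *
print("ref",ref("top"),ref("side"))
j=list(state()["joint_pos"]);j[0]+=.75;j[5]=2.3-np.pi;movej(j)
print(state()["ee_pos"]);move_l([.5104,-.0026,.168],.25);close();stroke(2.3,1);print(disc()[1])
rewind(2.3-np.pi);stroke(.73,1);im,d=disc();print(d);cv2.imwrite("pics/t2.png",im["frame"])
E
python3 t2.py
```

```text
ref (88, 0.2994, 0.2975, 336, 0.2883) (44, 0.2996, 0.2983, 150, 0.2884)
[ 0.51060748 -0.00169488  0.26046883]
  j6 2.3 [ 4.  -2.2 -1.2] [-0.34 -0.69  0.27] 0.0299 37.42
(86, 0.2997, 0.298, 335, 0.2881)
  j6 0.729 [ 2.5 -0.5 -0.3] [-0.19 -0.49  0.26] 0.0301 44.44
(88, 0.3001, 0.2984, 344, 0.2882)
```

The disc is up about 0.5–0.7 mm, so the plate is just touching, as predicted. A further 107° (about 4.8 mm) should bring it near 5.5 mm.

```bash
cat > t3.py <<'E'
from t import *
stroke(1.8,1);print(disc()[1]);stroke(2.58,1);print(disc()[1])
gripper_open();move_l([.5104,-.0026,.26],.25);hold(.3)
im,d=disc();print(d,state()["time"])
w=get_image("wrist");cv2.imwrite("pics/end.png",np.hstack([cv2.resize(im["frame"][150:350,150:450],(400,267)),cv2.resize(w["frame"],(356,267))]))
E
python3 t3.py
```

```text
j6 1.798 [ 1.6 -1.1 -0.2] [-0.24 -0.32  0.26] 0.0301 45.49
(90, 0.3008, 0.299, 336, 0.2884)
  j6 2.578 [ 3.7 -1.4 -1. ] [-0.2  -0.36  0.24] 0.0307 46.31
(89, 0.303, 0.301, 338, 0.2881)
(90, 0.3034, 0.3017, 338, 0.2885) 48.2167
```

View pics/end.png

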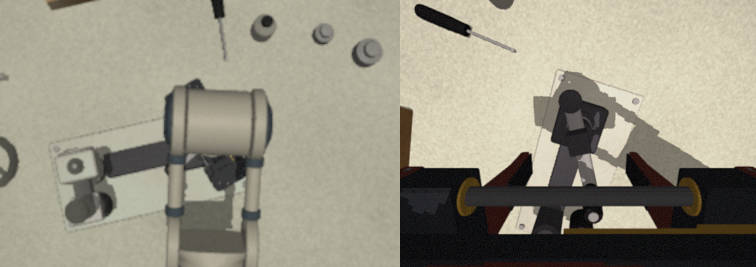

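The disc has risen about 4.1 mm. That is in range but short of level, because the boss skewed a few degrees in the jaws. There is time for one short correcting stroke of about 50° (+2 mm), with a disc check.

```bash
cat > t4.py <<'E'
from t import *
a=2.58-np.pi-.12
rot(a);move_l([.5104,-.0026,.168],.25);close();print(state()["finger_gap"])
stroke(a+.9,1);print(disc()[1])
gripper_open();move_l([.5104,-.0026,.25],.25)
j=np.array(state()["joint_pos"]);j[0]-=.5;j[5]-=.5
movej(list(j));hold(.2)
im,d=disc();print(d,disc()[1],state()["time"]);c=cloud(im)
for nm,z0,R in(("boss",.195,.03),("grip",.225,.11)):
    m=(abs(c[...,2]-z0)<.006)&(np.hypot(c[...,0]-.5101,c[...,1]+.0026)<R);p=c[m];print(nm,len(p),np.median(p,0),(p.max(0)+p.min(0))/2)
cv2.imwrite("pics/end2.png",cv2.resize(im["frame"][150:350,150:450],(800,533),interpolation=cv2.INTER_CUBIC))
E
python3 t4.py
```

```text
0.029150805359322903
  j6 0.217 [ 2.1  0.8 -0.6] [ 0.07 -0.41  0.21] 0.0294 53.33
(90, 0.3051, 0.3034, 340, 0.2879)
(92, 0.305, 0.3023, 337, 0.2881) (90, 0.3051, 0.3028, 336, 0.2883) 56.1583
boss 124 [ 0.51407607 -0.00308012  0.19432041] [ 0.5131365  -0.00311914  0.1949106 ]
grip 72 [0.52438758 0.07674927 0.22551219] [0.52425094 0.07577355 0.22479235]
```

View pics/end2.png

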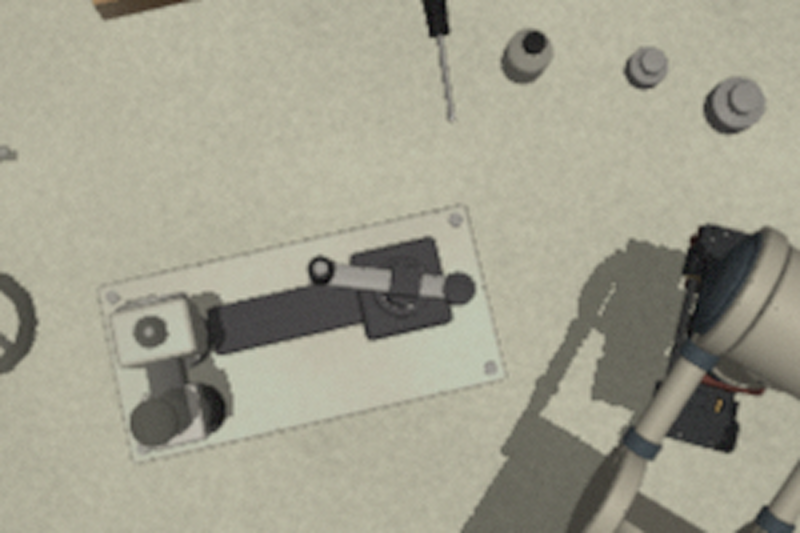

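The disc is up about 5.5 mm. The boss top is at 0.195 (0.195 expected when seated) and lies over the shaft. The arm is clear and the bystanders in view look undisturbed, so I'm handing in.

```bash
python3 -c "
from bench import *
hold(.2);job_done();print(state()['time'])"
```

```text
the job is handed in; nothing more can be done
the job is handed in; nothing more can be done
```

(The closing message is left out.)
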